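Snap a water filter's spout clip shut with pliers and tug the spout

TASK

The steel spout of the worktop water filter stands on its outlet, but the black clip round the joint is still open. Take the pliers, set their jaws over the clip's two ears and squeeze until the clip clicks shut and stays shut; keep your fingers off the clip. Then lay the pliers flat on the worktop a hand's width clear of the filter, and prove the joint by gripping the spout's square elbow and pulling it straight up with about 10 N for a moment, never over 20 N, before letting go.

Things in the scene. Friction and masses are not known exactly. Their poses are not given: they have to be found in the camera images.
- water_filter: White worktop water filter, 240 x 112 mm and 68 mm high, heavy and immovable, with a white 84 mm cartridge (top at 166 mm) on its rear part. Origin on the worktop, straight under the axis of the upright outlet; x points from front to back, so the box reaches from 45 mm before the outlet to 195 mm behind it; the clip's ears point to the front (-x). z up.
- clip: Black plastic snap clip, 17 mm high, enclosing the two 32 mm flanges of the joint between outlet and spout. Origin at its hinge pin, 21 mm behind the outlet's axis, at the clip's mid height (90 mm above the worktop); axes parallel to the filter's. Its halves swing about this pin, each ending in an ear at the front. The joint sits in a rubber bush that yields upwards about 0.4 mm per N.
- clip_left: The clip's half on the filter's +y side, with its ear (20 mm long in x, 16 mm high). The halves move together. They spring back open until the clip clicks: closing takes up to about 9 N at each ear, most about half-way; from two thirds of the way the clip snaps shut by itself and stays.
- clip_right: The clip's half on the filter's -y side, with its ear.
- ear_left (a point): Middle of the round head (radius 3 mm, vertical) of the +y ear, where a jaw must press inwards (along the filter's y). Shut, it lies 31 mm before the outlet's axis and 3.5 mm beside its mid-plane; open, 11.3 mm beside.
- ear_right (a point): The same on the -y ear. Distance between the two points: 22.6 mm open, 7 mm when clicked shut (add 6 mm for the width over the outsides).
- spout: Steel spout, 90 g: upright 21 mm sleeve, square elbow, 15 mm pipe that runs 110 mm to the filter's +y and turns down over a glass. It slides up off the outlet if the clip is not shut. Origin on the outlet's axis at the joint, 90 mm above the worktop; axes as the filter's.
- spout_grip (a point): Centre of the spout's square elbow, on the outlet's axis, 145 mm above the worktop: a block 22 mm in the filter's x, 28 mm in y, 28 mm high, its x faces free to grip from above.
- pliers: Sprung pliers, 155 mm long, 120 g, lying flat on the worktop, jaws to its own +x, handles to -x. Origin at the underside of the pivot; z up. A spring holds them open; they close about the vertical pivot, both levers equally. Squeezing the handles takes about 13 N at first, 16 N at the end, plus 0.85 times the force on the jaws.
- pliers_grip (a point): Midway between the two handle grips, half-way up (11 mm above the worktop when lying), 62 mm behind the pivot. Grips are 22 mm high, 7 mm thick and 62 mm long; over their outer faces they measure 59 mm open here and 25 mm when the jaws are 13 mm apart. The axes are those of the pliers; squeeze along y. Held at 52 mm they can be carried with the jaws still 35 mm apart.
- pliers_jaws (a point): Point midway between the jaws' working faces, 53 mm ahead of the pivot and 115 mm ahead of pliers_grip; jaw tips 6 mm farther. The jaws are 10 mm high and 41 mm apart here when open; each mm that the handles close at pliers_grip closes the jaws by 0.85 mm.
- glass: Plain glass, 80 mm wide and 91 mm high, under the spout's end. Leave alone. Origin at its underside.
- bowl: Small white bowl, 115 mm, on the left. Leave alone. Origin at its underside.

How it is judged:
By the outcome, as a careful person would: the job done as asked, in the order asked, and still so for the second after the job is handed in, with the robot touching nothing.
It also fails if it takes over 58 s, if anything falls off the work surface, if the arm or the gripper's body presses on something with over 40 N, if the wrist force passes 120 N, or if a joint passes its speed limit or range.

ROBOT

A 7-joint arm with a two-finger parallel gripper is mounted at the origin on a cart in front of the work surface, level with it; the furniture and walls round the work are solid. World frame = base frame: x ahead of the robot, y to its left, z up, the work surface at z = 0. Lengths are in m, angles in rad, forces in N, time in s.
With the tool pointing down it reaches from about 0.4 to 0.85 m from the base axis. Payload 4.5 kg.
Tool frame: the origin (TCP) lies where the fingers leave the gripper's body, on its centre line; the fingertips stand 64 mm ahead of it and the grasp point (between the pads) lies 45 mm ahead of it; z points along the fingers, y is the direction in which the jaws open and shut (so a half turn about z gives the same grasp; the last joint's range is limited). The gripper opens to 88 mm and grips with 3 to 60 N. Pads are 18 mm wide; open, the fingers measure 123 mm over their backs; the gripper's body (75 mm by 187 mm) begins 45 mm behind the grasp point.
Start: joints at [1.323, 0.689, -0.195, 1.565, 0.157, 0.902, -0.215], TCP at [0.174, -0.6, 0.303] pointing down, gripper open.
Joint ranges: [-3.01, 3.01], [-0.46, 2.08], [-1.47, 1.51], [0.13, 2.56], [-1, 4.14], [0.04, 2.09], [-2.66, 2.66]. Speed limits (rad/s): [2.57, 2.57, 3.14, 3.14, 3.14, 3.14, 3.14].

INTERFACE

Orientations are given as a unit quaternion [x, y, z, w].
In Python, from plant import monitor, snapshot, workorder, finder gives the robot as it stands.
- The arm moves only by the tool carry_out, never from a script. Its argument "motion" is one flat list of numbers, 6 for each row, row after row: the shift along the tool's x, y, z in cm, then the turn, a rotation vector about the tool's x, y, z in rad. In form: [x, y, z, rx, ry, rz, x, y, z, rx, ry, rz, ...]. A call has 1 to 8 rows; each row shifts and turns the commanded pose from where the row before left it, along the tool's axes as they then stand; what a row does not reach is not made up. A row lasts 1/8 s, in which the tool goes at most 62.5 mm and 10.7 degrees, less where a joint would pass 70% of its speed; a pose out of reach is approached as far as the arm can. A call with a gripper value outside its range is refused whole. "hand" is the finger opening in cm, from 0 to 8.81, set as the call begins (left out, the last holds). The fingers move at their own pace and stop on an object; "grip_force" is the grip in N (left out, the last holds). Time passes only in rows, so rows that do not move let the fingers close. It gives the time, the measured TCP pose, the force and the opening at its end, in the units of the state.
- monitor.get_state(): the state, without advancing time (a new reading comes with each control period).
- snapshot(name): name is "scene" or "top"; returns a dict with "frame" (384x512x3 uint8, red, green, blue), "range_z" (384x512 float32, m along the optical axis (not along the pixel's ray), 0 where there is no reading), "fx", "fy", "cx", "cy" (pixels), "D" ([k1, k2, p1, p2, k3] as OpenCV has them; the pictures are not rectified), "rvec" (rotation vector, rad) and "tvec" (3), from world to camera coordinates, as OpenCV has them. Camera axes: x right, y down, z forward; pixel columns grow to the right and rows downward; lengths in m; the calibration is good to about 2 mm. A picture is of the moment at which its call begins.
- workorder.finish_job(): hands the job in, once; it reports no verdict.
Trained networks look in a picture, given as the dict that the camera call returned (one of the last four; its "shot" number tells which), for a name from the list of things; names that differ only in an ending like _2 or _b are one class to them, and where a whole thing is asked for, a point or a joint stands for the part that bears it (a point fixed in the world has none). Each returns a list of dicts, best first, with "p" (0 to 1); they miss things now and then, are a little off and sometimes report something else, mostly with a low value. They report only what shows in the picture. A call takes as long as a camera call.
- finder.masks_of(picture, thing): "pixels" (384x512 bool, what is visible of it) and "extent" ([left, top, right, bottom] in pixels, round what is visible of it).
The state is a dict: "clock": time; "q": joint angles; "qd": joint speeds; "joint_torque": joint torques, N m; "tool_pos": TCP position; "eef_rot": TCP orientation; "contact_force": force on the tool from outside, world axes, zero at the start; "moment": the same for the moment, N m; "opening": opening from 0.0 (shut) to 1.0 (fully open).
Only numpy, scipy, OpenCV 4.12 (cv2) and the standard library are available. Lean on these libraries where they do the work, as an engineer would, in place of code of your own. Each camera call takes 0.05 s, during which the arm holds its last target. There are 200 camera calls.

## Working session

There is one attempt and no reset: what is moved stays moved. The work goes in short steps, Python scripts to look and compute and a tool call to move; the robot and the scene stay as the last step left them, time stands still between calls to the robot, and variables do not carry over. Pictures are saved under pics/ and viewed, about 8 in all and at most 12, crops included, and the job is handed in when it is done.

Besides the shell and the picture viewer there is one more tool, called after ">>>" in YAML: its name, and indented under it one key for each argument. carry_out: Moves the arm, as the interface text tells. Its arguments: {"type":"object","properties":{"motion":{"type":"array"},"hand":{"type":"number"},"grip_force":{"type":"number"}},"required":["motion"]}

```bash
mkdir -p pics; ls; cat > h.py <<'E'
import numpy as np, cv2
from scipy.spatial.transform import Rotation as R
from plant import monitor, snapshot, workorder, finder
def cloud(s, mask=None):
    m = s["range_z"]>0
    if mask is not None: m &= mask
    v,u=np.nonzero(m); z=s["range_z"][v,u].astype(float)
    K=np.array([[s["fx"],0,s["cx"]],[0,s["fy"],s["cy"]],[0,0,1]])
    p=cv2.undistortPoints(np.c_[u,v].astype(float)[:,None],K,np.array(s["D"],float))[:,0]
    c=np.c_[p*z[:,None],z]
    Rm=cv2.Rodrigues(np.array(s["rvec"],float))[0]
    return (c-np.array(s["tvec"]).ravel())@Rm, u, v
def proj(s,P):
    K=np.array([[s["fx"],0,s["cx"]],[0,s["fy"],s["cy"]],[0,0,1]])
    return cv2.projectPoints(np.array(P,float).reshape(-1,3),np.array(s["rvec"],float),np.array(s["tvec"],float),K,np.array(s["D"],float))[0][:,0]
def save(s,name,crop=None,k=1):
    f=s["frame"][...,::-1]
    if crop: f=f[crop[1]:crop[3],crop[0]:crop[2]]
    cv2.imwrite("pics/"+name,cv2.resize(f,None,fx=k,fy=k,interpolation=cv2.INTER_CUBIC))
E
python3 - <<'E'
from h import *
st=monitor.get_state(); print(st["clock"],st["tool_pos"],R.from_quat(st["eef_rot"]).as_matrix().round(3),st["contact_force"],st["opening"])
a=snapshot("scene");b=snapshot("top")
for s,n in((a,"scene"),(b,"top")):
    print(n,s["tvec"],s["rvec"],s["fx"])
    for t in("water_filter","clip","clip_left","clip_right","spout","pliers","glass","bowl"):
        for d in finder.masks_of(s,t)[:2]:
            P=cloud(s,d["pixels"])[0]
            print(t,round(d["p"],2),np.array(d["extent"]).round(),d["pixels"].sum(),*( [np.percentile(P,5,0).round(3),np.median(P,0).round(3),np.percentile(P,95,0).round(3)] if len(P) else []))
cv2.imwrite("pics/1.png",np.hstack([a["frame"],b["frame"]])[...,::-1][:, :]) 
im=cv2.imread("pics/1.png"); cv2.imwrite("pics/1.png",np.vstack([a["frame"],b["frame"]])[...,::-1][:768])
im=np.vstack([a["frame"],b["frame"]])[...,::-1]; cv2.imwrite("pics/1.png",cv2.resize(np.hstack([a["frame"],b["frame"]])[...,::-1],(800,300)))
save(b,"2.png",None,1.5)
save(a,"3.png",None,1.5)
E
```

```text
pics
0.0 [ 0.1736114  -0.59986325  0.30189622] [[ 0.961  0.278 -0.001]
 [ 0.278 -0.961  0.002]
 [-0.    -0.002 -1.   ]] [ 0.3747326   0.33578175 -0.09237092] 1.0002095091562528
scene [0.45988899 0.28633102 1.04825566] [ 0.99985841 -2.48584766  1.00991087] 415.77450702514716
water_filter 0.6 [206. 136. 283. 212.] 3265 [0.539 0.012 0.019] [0.662 0.082 0.071] [0.737 0.135 0.165]
clip 0.71 [259. 172. 276. 184.] 103 [0.554 0.015 0.086] [0.565 0.041 0.096] [0.582 0.059 0.11 ]
clip_left 0.56 [260. 172. 277. 181.] 112 [0.552 0.029 0.083] [0.568 0.047 0.095] [0.588 0.059 0.109]
spout 0.95 [247. 157. 267. 198.] 345 [0.548 0.032 0.097] [0.571 0.074 0.146] [0.587 0.147 0.159]
pliers 0.67 [316. 157. 359. 182.] 388 [ 0.426 -0.263  0.001] [ 0.474 -0.218  0.015] [ 0.542 -0.182  0.024]
glass 0.56 [236. 189. 264. 229.] 880 [0.516 0.108 0.009] [0.549 0.146 0.055] [0.589 0.182 0.091]
bowl 0.83 [162. 284. 208. 332.] 1675 [0.404 0.421 0.006] [0.462 0.465 0.019] [0.5   0.516 0.05 ]
bowl 0.49 [236. 187. 263. 230.] 902 [0.516 0.109 0.005] [0.549 0.148 0.054] [0.589 0.182 0.09 ]
top [0.09400271 0.57429545 1.08650493] [ 2.16434943 -2.10208143  0.19525139] 370.02156094883713
water_filter 0.88 [246. 117. 302. 203.] 2945 [ 0.547 -0.005  0.059] [0.646 0.058 0.071] [0.735 0.119 0.166]
clip 0.44 [345. 200. 379. 245.] 397 [ 0.429 -0.262  0.003] [ 0.491 -0.215  0.017] [ 0.547 -0.181  0.024]
spout 0.7 [244. 175. 290. 194.] 289 [0.552 0.024 0.094] [0.573 0.06  0.152] [0.59  0.135 0.16 ]
pliers 0.6 [348. 201. 378. 243.] 385 [ 0.43  -0.264  0.002] [ 0.493 -0.214  0.017] [ 0.546 -0.183  0.024]
glass 0.69 [234. 181. 260. 208.] 481 [0.52  0.114 0.009] [0.557 0.149 0.017] [0.589 0.176 0.089]
bowl 0.68 [124. 205. 159. 246.] 1144 [0.403 0.422 0.005] [0.451 0.474 0.017] [0.498 0.515 0.05 ]
```

```bash
python3 - <<'E'
from h import *
a=snapshot("scene");b=snapshot("top")
save(b,"4.png",(220,100,400,260),4)
save(a,"5.png",(190,120,380,240),4)
E
```

```text
(no output)
```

View pics/4.png

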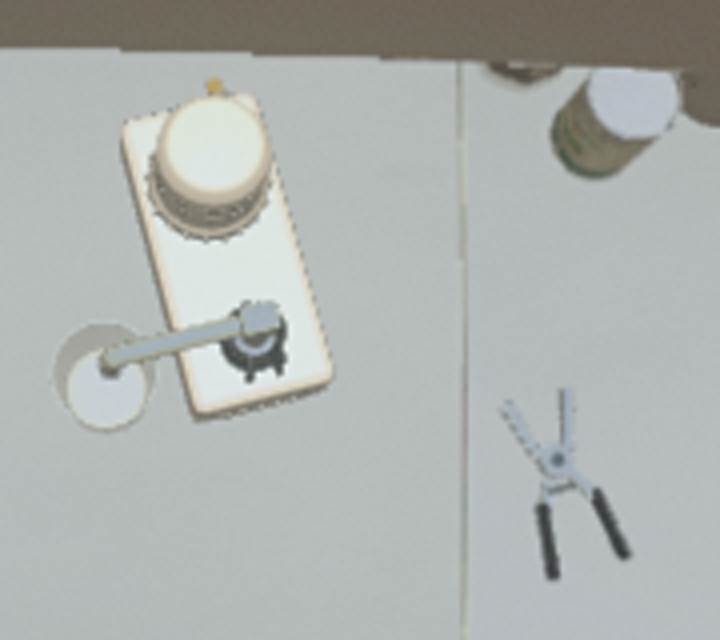

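View pics/5.png

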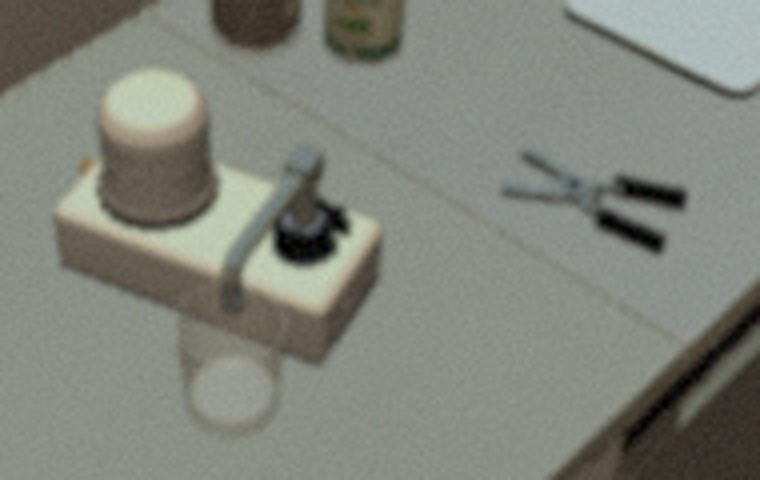

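The top view (4x crop) shows the filter with its outlet near crop (262,330). The open ears are at crop (250,375) and (280,370), facing the robot. The pliers lie at crop (560,460) for the pivot, with the jaws away from the robot. Next I fit the poses.

```bash
cat > fit.py <<'E'
from h import *
from scipy.optimize import least_squares
def filt(s):
    P,u,v=cloud(s)
    m=(P[:,0]>.48)&(P[:,0]<.82)&(P[:,1]>-.1)&(P[:,1]<.2)&(abs(P[:,2]-.068)<.006)
    r=cv2.minAreaRect(P[m,:2].astype(np.float32)*1000); return r,np.median(P[m,2])
def spoutfit(s):
    P,u,v=cloud(s)
    m=(P[:,0]>.5)&(P[:,0]<.62)&(P[:,1]>0)&(P[:,1]<.2)&(P[:,2]>.125)
    return P[m]
def pl(s):
    P,u,v=cloud(s); f=s["frame"][v,u].astype(int).max(1)
    reg=(P[:,0]>.38)&(P[:,0]<.58)&(P[:,1]>-.3)&(P[:,1]<-.14)&(P[:,2]<.05)
    return P[reg&(f<90)],P[reg&(f>=90)&(P[:,2]>.006)]
E
python3 - <<'E'
from fit import *
for n in("scene","top"):
    s=snapshot(n); print(n)
    r,z=filt(s); print("filter",r,z,)
    b=cv2.boxPoints(r); print(b.round(0).tolist())
    P=spoutfit(s)
    e=P[P[:,2]>.155]; print("elbow top",e.mean(0) if len(e) else 0,len(e),P[:,2].max())
    c=P[:,:2]; l=cv2.fitLine(c.astype(np.float32),cv2.DIST_HUBER,0,.01,.01).ravel(); print("pipe",l, np.degrees(np.arctan2(l[1],l[0])))
    D,S=pl(s)
    D=D[D[:,2]>.014]
    k,lab,cen=cv2.kmeans(D[:,:2].astype(np.float32),2,None,(3,50,1e-5),5,cv2.KMEANS_PP_CENTERS)[0:3]
    for i in(0,1):
        Q=D[lab.ravel()==i]; q=cv2.minAreaRect(Q[:,:2].astype(np.float32)*1000)
        l=cv2.fitLine(Q[:,:2].astype(np.float32),cv2.DIST_HUBER,0,.01,.01).ravel()
        print("handle",q,len(Q),Q[:,2].max(),cv2.boxPoints(q).round().tolist(),l)
    print("steel",len(S),cv2.minAreaRect(S[:,:2].astype(np.float32)*1000))
E
```

```text
scene
filter ((642.5765991210938, 103.19102478027344), (238.89517211914062, 209.4542694091797), 15.878100395202637) 0.06820717908639104
[[499.0, 171.0], [556.0, -30.0], [786.0, 35.0], [729.0, 237.0]]
elbow top [0.59432035 0.14237948 0.58418066] 638 0.6530944108268634
pipe [0.10391013 0.9945867  0.58975834 0.11600191] 84.035614
handle ((489.8580627441406, -226.71890258789062), (131.6915740966797, 29.578964233398438), 22.0126953125) 48 0.025640588981413765 [[423.0, -238.0], [434.0, -265.0], [556.0, -216.0], [545.0, -188.0]] [ 0.898568    0.4388344   0.45516485 -0.251387  ]
handle ((442.9819641113281, -203.0156707763672), (58.54643630981445, 11.541193008422852), 6.1022138595581055) 48 0.02528365653814394 [[413.0, -200.0], [414.0, -212.0], [473.0, -206.0], [471.0, -194.0]] [ 0.9871932   0.15952925  0.44263795 -0.2009781 ]
steel 208 ((490.95977783203125, -222.0532684326172), (158.7904510498047, 143.26153564453125), 3.0319480895996094)
top
filter ((643.673095703125, 99.11590576171875), (237.29861450195312, 205.82179260253906), 15.609519958496094) 0.06789498172236468
[[502.0, 166.0], [557.0, -32.0], [786.0, 32.0], [730.0, 230.0]]
elbow top [0.59544535 0.09852122 0.78476225] 19915 0.8918270563055924
pipe [4.8871437e-04 9.9999988e-01 5.9555256e-01 1.2060957e-01] 89.97199
handle ((443.3896789550781, -204.8202362060547), (53.367191314697266, 6.09143590927124), 11.77289867401123) 35 0.027782330757355155 [[417.0, -207.0], [418.0, -213.0], [470.0, -202.0], [469.0, -196.0]] [ 0.9888122   0.14916562  0.44768766 -0.20375764]
handle ((456.3299865722656, -254.00421142578125), (50.60912322998047, 5.095267295837402), 24.622024536132812) 28 0.027000416923613164 [[432.0, -262.0], [434.0, -267.0], [480.0, -246.0], [478.0, -241.0]] [ 0.903188    0.42924517  0.45911062 -0.2533677 ]
steel 336 ((479.5702209472656, -218.69903564453125), (156.75013732910156, 194.2894287109375), 89.66078186035156)
```

```bash
cat >> fit.py <<'E'
def comp(s,m2,seed=None):
    # largest connected component of a pixel mask
    n,l,st,_=cv2.connectedComponentsWithStats(m2.astype(np.uint8)); return l==1+np.argmax(st[1:,4])
def zmap(s):
    P,u,v=cloud(s); M=np.full(s["range_z"].shape+(3,),np.nan); M[v,u]=P; return M
E
python3 - <<'E'
from fit import *
for n in("scene","top"):
    s=snapshot(n); print(n)
    M=zmap(s); print("cam",(-cv2.Rodrigues(np.array(s["rvec"],float))[0].T@np.array(s["tvec"])).round(3))
    w=(M[...,0]>.5)&(M[...,0]<.62)&(M[...,1]>0)&(M[...,1]<.2)&(M[...,2]>.2)
    v,u=np.nonzero(w); 
    if len(u): print("odd",u.min(),u.max(),v.min(),v.max(),np.percentile(M[w],[5,50,95],0))
    m=comp(s,abs(M[...,2]-.068)<.005); P=M[m]
    # normal region crop
    m&=(M[...,0]>.5)&(M[...,0]<.8)&(M[...,1]>-.1)&(M[...,1]<.16)
    m=cv2.morphologyEx(m.astype(np.uint8),cv2.MORPH_OPEN,np.ones((2,2),np.uint8))>0
    m=comp(s,m); P=M[m]; r=cv2.minAreaRect(P[:,:2].astype(np.float32)*1000); print("filter",r,m.sum(),cv2.boxPoints(r).round().tolist())
    w=(M[...,0]>.5)&(M[...,0]<.64)&(M[...,1]>0)&(M[...,1]<.2)&(M[...,2]>.125)&(M[...,2]<.18)
    P=M[w]; e=P[(P[:,2]>.1545)]; print("elbow top",len(e),e.mean(0).round(4),e.min(0).round(3),e.max(0).round(3),P[:,2].max())
    c=P[P[:,1]>.07]; l=cv2.fitLine(c[:,:2].astype(np.float32),cv2.DIST_HUBER,0,.01,.01).ravel(); print("pipe",l.round(3), np.degrees(np.arctan2(l[1],l[0])))
    w=(M[...,0]>.5)&(M[...,0]<.64)&(M[...,1]>-.03)&(M[...,1]<.07)&(M[...,2]>.085)&(M[...,2]<.104)&(s["frame"].max(2)<110)
    P=M[w]; print("clipdark",len(P),P.min(0).round(3),P.max(0).round(3),P.mean(0).round(4))
    w=(M[...,0]>.38)&(M[...,0]<.58)&(M[...,1]>-.3)&(M[...,1]<-.14)&(M[...,2]<.05)&(M[...,2]>.009)
    P=M[w]; hull=cv2.convexHull(P[:,:2].astype(np.float32)*1000)[:,0]; print("pliers hull",hull.round().tolist())
E
```

```text
scene
cam [-0.028  0.699  0.95 ]
odd 205 258 0 20 [[0.59355251 0.08566658 0.61438872]
 [0.59557935 0.16017822 0.62607709]
 [0.59755102 0.19670056 0.64581288]]Traceback (most recent call last):
  File "<stdin>", line 12, in <module>
  File "fit.py", line 17, in comp
    n,l,st,_=cv2.connectedComponentsWithStats(m2.astype(np.uint8)); return l==1+np.argmax(st[1:,4])
                                                                                ~~~~~~~~~^^^^^^^^^^
    return _wrapfunc(a, 'argmax', axis=axis, out=out, **kwds)
    return bound(*args, **kwds)
ValueError: attempt to get argmax of an empty sequence
```

```bash
cat > m.py <<'E'
from fit import *
for n in("scene","top"):
    s=snapshot(n); print(n)
    M=zmap(s); X,Y,Z=M[...,0],M[...,1],M[...,2]
    w=(abs(Y)<.3)&(X>0)&(X<.75)&(Z>.3); 
    if w.any(): print("high",w.sum(),np.percentile(M[w],[0,5,95,100],0).round(3).tolist())
    m=(abs(Z-.068)<.005)&(X>.5)&(X<.8)&(Y>-.1)&(Y<.18)
    m=comp(s,m); P=M[m]; r=cv2.minAreaRect(P[:,:2].astype(np.float32)*1000); print("filter",r,m.sum(),cv2.boxPoints(r).round().tolist())
    w=(X>.5)&(X<.64)&(Y>0)&(Y<.2)&(Z>.125)&(Z<.18)
    P=M[w]; e=P[(P[:,2]>.1555)]; print("elbow top",len(e),e.mean(0).round(4),e.min(0).round(3),e.max(0).round(3),P[:,2].max())
    c=P[P[:,1]>.07]; l=cv2.fitLine(c[:,:2].astype(np.float32),cv2.DIST_HUBER,0,.01,.01).ravel(); print("pipe",l.round(3), np.degrees(np.arctan2(l[1],l[0])))
    w=(X>.5)&(X<.64)&(Y>-.03)&(Y<.07)&(Z>.085)&(Z<.106)&(s["frame"].max(2)<110)
    P=M[w]; print("clipdark",len(P),P.min(0).round(3),P.max(0).round(3),P.mean(0).round(4))
    w=(X>.38)&(X<.58)&(Y>-.3)&(Y<-.14)&(Z<.05)&(Z>.009)
    P=M[w]; hull=cv2.convexHull(P[:,:2].astype(np.float32)*1000)[:,0]; print("pliers hull",hull.round().tolist())
E
python3 m.py
```

```text
scene
high 4831 [[0.0, -0.131, 0.3], [0.006, -0.043, 0.332], [0.597, 0.287, 0.66], [0.599, 0.3, 0.681]]
filter ((699.0135498046875, 73.11193084716797), (148.9456329345703, 113.56668090820312), 18.355201721191406) 537 [[610.0, 104.0], [646.0, -4.0], [788.0, 43.0], [752.0, 150.0]]
elbow top 50 [0.5832 0.0389 0.1589] [0.573 0.023 0.156] [0.596 0.053 0.162] 0.16222986282526394
pipe [ 0.27  -0.963  0.559  0.117] -74.3492
clipdark 143 [0.55  0.012 0.085] [0.604 0.061 0.106] [0.5743 0.0409 0.0954]
pliers hull [[564.0, -225.0], [563.0, -219.0], [549.0, -174.0], [548.0, -172.0], [544.0, -167.0], [412.0, -199.0], [413.0, -206.0], [431.0, -267.0], [435.0, -271.0], [557.0, -228.0]]
top
high 47407 [[0.593, -0.3, 0.594], [0.595, -0.217, 0.636], [0.598, 0.274, 0.88], [0.693, 0.3, 0.906]]
filter ((655.8084106445312, 53.61509323120117), (237.74905395507812, 109.88006591796875), 16.086685180664062) 1372 [[526.0, 73.0], [557.0, -32.0], [785.0, 34.0], [755.0, 139.0]]
elbow top 74 [0.5833 0.0381 0.1594] [0.559 0.021 0.156] [0.596 0.124 0.163] 0.16313045002651727
pipe [ 0.286 -0.958  0.562  0.107] -73.38255
clipdark 41 [0.551 0.013 0.09 ] [0.591 0.056 0.105] [0.5702 0.0333 0.0979]
pliers hull [[564.0, -218.0], [549.0, -174.0], [546.0, -172.0], [417.0, -206.0], [414.0, -209.0], [414.0, -210.0], [414.0, -213.0], [431.0, -269.0], [434.0, -270.0], [440.0, -270.0], [562.0, -225.0]]
```

The top image settles the poses. The filter yaw is about 16.1° and the outlet axis is at about (0.584, 0.033), where the elbow centroid agrees. The pliers yaw is about 17.2°, with the grip point at about (0.449, -0.230) and handle height near 22 mm as given. A wall cabinet has its front at x≈0.595 above z≈0.59.

```bash
cat > go.py <<'E'
from h import *
def to(pos,yaw,approx=True):
    """tool-frame shift (cm) and turn (rad) from measured pose to pos with tool down, tool x at yaw"""
    st=monitor.get_state(); T=R.from_quat(st["eef_rot"])
    G=R.from_euler("z",yaw)*R.from_euler("x",np.pi)
    d=T.inv().apply(np.array(pos)-st["tool_pos"])*100
    print("t",round(st["clock"],2),"pos",np.round(st["tool_pos"],4),"F",np.round(st["contact_force"],1),"open",round(st["opening"]*88.1,1),"shift",d.round(2),"turn",(T.inv()*G).as_rotvec().round(3))
E
python3 -c "
from go import *
to((.449,-.230,.16),.300)"
```

```text
t 1.25 pos [ 0.1738 -0.6003  0.3027] F [-1.  -0.4 -0. ] open 87.8 shift [ 36.73 -27.92  14.27] turn [ 0.     0.    -0.018]
```

>>> carry_out:
  motion: [4.6,-3.5,1.8,0,0,-0.018,4.6,-3.5,1.8,0,0,0,4.6,-3.5,1.8,0,0,0,4.6,-3.5,1.8,0,0,0,4.6,-3.5,1.8,0,0,0,4.6,-3.5,1.8,0,0,0,4.6,-3.5,1.8,0,0,0,4.5,-3.4,1.7,0,0,0]
  hand: 8.8
  grip_force: 40

```text
clock: 2.25
tool_pos: [0.4444, -0.2245, 0.1593]
eef_rot: [0.989, 0.149, 0.0, 0.0]
contact_force: [0.8, 0.1, 1.1]
opening: 0.995
```

```bash
python3 -c "
from go import *
to((.449,-.230,.067),.300)"
```

```text
t 2.25 pos [ 0.4444 -0.2245  0.1593] F [0.8 0.1 1.1] open 87.7 shift [0.27 0.65 9.23] turn [ 0.001 -0.001 -0.   ]
```

>>> carry_out:
  motion: [0,0,2.2,0,0,0,0,0,2.2,0,0,0,0,0,2.0,0,0,0,0,0,0,0,0,0]

```text
clock: 2.75
tool_pos: [0.4426, -0.2257, 0.0948]
eef_rot: [0.989, 0.15, -0.001, -0.001]
contact_force: [0.4, 0.1, 0.2]
opening: 0.998
```

```bash
python3 -c "
from go import *
to((.449,-.230,.067),.300)"
```

```text
t 2.75 pos [ 0.4426 -0.2257  0.0948] F [0.4 0.1 0.2] open 88.0 shift [0.49 0.6  2.77] turn [-0.001  0.002  0.   ]
```

>>> carry_out:
  motion: [0.25,0.3,1.0,0,0,0,0.25,0.3,1.0,0,0,0,0,0,0.7,0,0,0,0,0,0,0,0,0]

```text
clock: 3.25
tool_pos: [0.4491, -0.2302, 0.0682]
eef_rot: [0.989, 0.149, -0.0, -0.0]
contact_force: [0.2, -0.0, -0.3]
opening: 1.0
```

>>> carry_out:
  motion: [0,0,0,0,0,0,0,0,0,0,0,0,0,0,0,0,0,0,0,0,0,0,0,0]
  hand: 5.2

```text
clock: 3.75
tool_pos: [0.4493, -0.2303, 0.0689]
eef_rot: [0.989, 0.149, -0.0, 0.0]
contact_force: [-1.4, 0.4, 2.4]
opening: 0.599
```

```bash
python3 -c "
from go import *
to((.449,-.230,.067),.300)"
```

```text
t 3.75 pos [ 0.4493 -0.2303  0.0689] F [-1.4  0.4  2.4] open 52.7 shift [-0.02 -0.03  0.19] turn [-0.  0. -0.]
```

>>> carry_out:
  motion: [0,0,-3,0,0,0,0,0,-4,0,0,0,0,0,-4,0,0,0,0,0,-2,0,0,0,0,0,0,0,0,0]

```text
clock: 4.38
tool_pos: [0.45, -0.2306, 0.1999]
eef_rot: [0.989, 0.149, 0.001, 0.001]
contact_force: [-0.2, -0.4, -1.6]
opening: 0.588
```

```bash
python3 -c "
from go import *
to((.444,-.007,.196),.281)"
```

```text
t 4.38 pos [ 0.45   -0.2306  0.1999] F [-0.2 -0.4 -1.6] open 51.8 shift [  6.02 -21.54   0.36] turn [ 0.002 -0.002  0.019]
```

>>> carry_out:
  motion: [0,-3.6,0,0,0,0.019,0.5,-3.6,0,0,0,0,1.0,-3.6,0,0,0,0,1.5,-3.6,0,0,0,0,1.5,-3.6,0,0,0,0,1.5,-3.4,0,0,0,0,0,0,0,0,0,0,0,0,0,0,0,0]

```text
clock: 5.38
tool_pos: [0.4465, -0.0089, 0.1979]
eef_rot: [0.99, 0.14, -0.001, 0.0]
contact_force: [0.3, -0.1, -1.0]
opening: 0.591
```

```bash
cat > look.py <<'E'
from go import *
import sys
from fit import zmap
to((.444,-.007,.146),.281)
st=monitor.get_state(); T=R.from_quat(st["eef_rot"])
O=np.array([.584,.033]);F=R.from_euler("z",.281).as_matrix()
for n in("top","scene"):
    s=snapshot(n)
    # expected jaw faces, ears projected
    jaw=st["tool_pos"]+T.apply([[.115,sy*.0175,.056] for sy in(1,-1)]); ear=np.array([*O,.09])+np.array([[-.031,sy*.0113,0] for sy in(1,-1)])@F.T
    print(n,"jaw px",proj(s,jaw).round(1).tolist(),"ear px",proj(s,ear).round(1).tolist())
    M=zmap(s)-np.array([*O,0]); L=M@F
    zj=st["tool_pos"][2]-.056
    w=(L[...,0]>-.10)&(L[...,0]<-.018)&(abs(L[...,1])<.06)&(abs(L[...,2]-zj)<.015)
    P=L[w]*1000
    for sy in(1,-1):
        Q=P[P[:,1]*sy>0]; Q=Q[Q[:,0]>-50]
        if len(Q): print(" jaw side",sy,len(Q),"xmax",Q[:,0].max().round(1),"ymean",Q[:,1].mean().round(1),"range",Q[:,1].min().round(1),Q[:,1].max().round(1),"ztop",np.percentile(Q[:,2],[50,90]).round(1))
    c=proj(s,[[*( (np.array([-.04,0,.1])@F.T)[:2]+O),.1]])[0].astype(int)
    save(s,sys.argv[1]+n+".png",(c[0]-50,c[1]-40,c[0]+50,c[1]+40),6)
a,b=[cv2.imread("pics/"+sys.argv[1]+n+".png") for n in("top","scene")]
cv2.imwrite("pics/"+sys.argv[1]+".png",cv2.resize(np.hstack([a,b]),(800,320)))
E
python3 look.py A
```

```text
t 5.38 pos [ 0.4465 -0.0089  0.1979] F [ 0.3 -0.1 -1. ] open 52.0 shift [-0.18 -0.26  5.19] turn [ 0.     0.002 -0.001]
top jaw px [[293.8, 188.3], [281.8, 191.3]] ear px [[282.0, 194.6], [289.3, 192.7]]
 jaw side 1 29 xmax -27.7 ymean 16.6 range 10.7 22.1 ztop [141.3 143. ]
 jaw side -1 26 xmax -27.0 ymean -23.4 range -30.3 -17.7 ztop [142.2 144.3]
scene jaw px [[278.5, 161.4], [273.2, 168.6]] ear px [[274.0, 180.8], [277.4, 176.2]]
 jaw side 1 34 xmax -26.5 ymean 20.1 range 12.1 25.7 ztop [141.2 143.5]
 jaw side -1 33 xmax -25.8 ymean -19.9 range -26.3 -15.4 ztop [140.  143.9]
```

View pics/A.png

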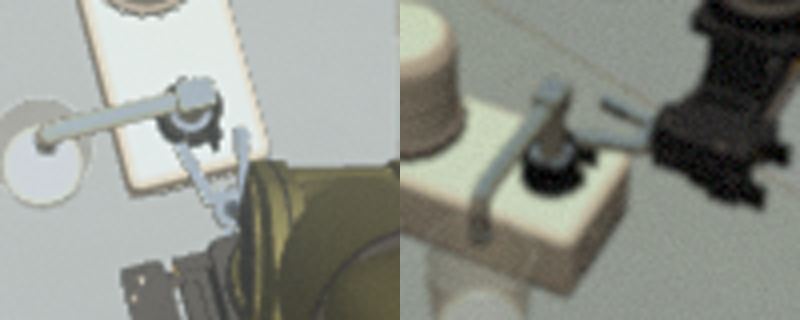

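>>> carry_out:
  motion: [0,-0.28,1.0,0,0,0,0,0,1.2,0,0,0,0,0,0,0,0,0,0,0,0,0,0,0]

```text
clock: 5.98
tool_pos: [0.4463, -0.0057, 0.1765]
eef_rot: [0.99, 0.14, -0.0, 0.0]
contact_force: [0.5, -0.0, -0.2]
opening: 0.592
```

```bash
python3 look.py B; python3 - <<'E'
from go import *
from fit import zmap
O=np.array([.584,.033]);F=R.from_euler("z",.281).as_matrix()
s=snapshot("top");L=(zmap(s)-np.array([*O,0]))@F*1000
fr=s["frame"].max(2)
w=(L[...,0]>-45)&(L[...,0]<-20)&(abs(L[...,1])<30)&(L[...,2]>84)
o=np.c_[L[w],fr[w]]; o=o[np.argsort(o[:,1])]
for r in o: print(r.round(0).astype(int).tolist(),end=" ")
E
```

```text
t 5.97 pos [ 0.4463 -0.0057  0.1765] F [ 0.5 -0.  -0.2] open 52.1 shift [-0.25  0.06  3.05] turn [-0.  0. -0.]
top jaw px [[291.8, 189.6], [280.1, 192.6]] ear px [[282.0, 194.6], [289.3, 192.7]]
 jaw side 1 41 xmax -19.6 ymean 16.4 range 0.4 26.0 ztop [119.2 123. ]
 jaw side -1 33 xmax -20.9 ymean -17.3 range -25.6 -1.1 ztop [119.1 122.5]
scene jaw px [[277.6, 167.3], [272.3, 174.5]] ear px [[274.0, 180.8], [277.4, 176.2]]
 jaw side 1 46 xmax -19.5 ymean 19.8 range 1.4 29.8 ztop [118.  122.5]
 jaw side -1 37 xmax -19.2 ymean -15.9 range -25.1 -3.5 ztop [118.6 121.5]
[-29, -26, 119, 200] [-32, -25, 121, 200] [-34, -24, 121, 196] [-37, -24, 118, 199] [-28, -23, 120, 198] [-40, -23, 121, 197] [-31, -22, 123, 191] [-34, -21, 121, 191] [-43, -21, 124, 188] [-36, -21, 118, 191] [-28, -20, 124, 197] [-39, -20, 122, 191] [-30, -19, 121, 180] [-42, -19, 120, 190] [-33, -18, 122, 176] [-36, -18, 123, 171] [-26, -17, 99, 149] [-39, -17, 122, 175] [-24, -17, 106, 133] [-42, -16, 123, 181] [-44, -16, 118, 174] [-21, -14, 109, 100] [-23, -14, 106, 95] [-28, -13, 99, 129] [-26, -13, 105, 91] [-30, 
[... 381 characters left out ...]
, 110, 89] [-29, 8, 101, 140] [-31, 8, 95, 152] [-21, 10, 111, 103] [-26, 11, 104, 101] [-28, 11, 100, 83] [-24, 11, 114, 98] [-20, 12, 93, 82] [-23, 12, 89, 94] [-31, 12, 102, 90] [-43, 14, 121, 202] [-37, 15, 122, 146] [-39, 16, 119, 215] [-30, 16, 119, 108] [-42, 17, 120, 194] [-33, 17, 122, 151] [-45, 17, 121, 191] [-35, 18, 119, 190] [-26, 18, 119, 165] [-38, 19, 120, 196] [-30, 19, 123, 198] [-41, 20, 122, 193] [-43, 20, 116, 191] [-32, 20, 120, 195] [-35, 21, 121, 193] [-37, 21, 119, 189] [-28, 22, 118, 196] [-41, 22, 122, 186] [-31, 23, 120, 190] [-43, 23, 119, 165] [-34, 23, 121, 187] [-39, 24, 113, 191] [-37, 25, 124, 167] [-28, 25, 121, 219] [-31, 26, 124, 169] [-33, 26, 118, 178]
```

```bash
python3 - <<'E'
import cv2
a=cv2.imread("pics/Btop.png");b=cv2.imread("pics/Bscene.png")
cv2.imwrite("pics/B2.png",cv2.resize(cv2.vconcat([a[120:360,150:450],b[120:360,150:450]]),(600,960))[:,:] if 0 else cv2.hconcat([cv2.resize(x[100:360,150:450],(400,347)) for x in(a,b)]))
E
```

```text
(no output)
```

View pics/B2.png

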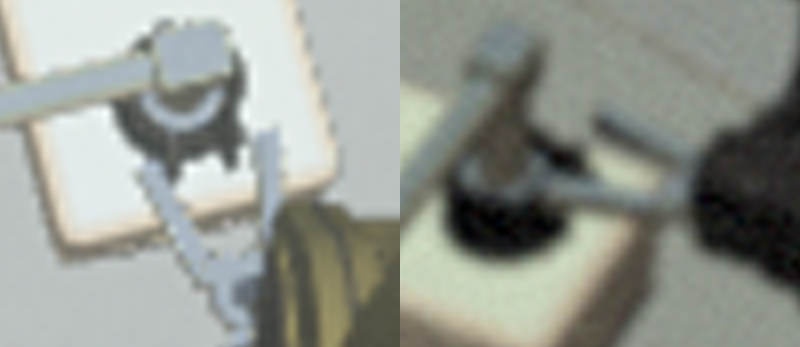

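>>> carry_out:
  motion: [0.2,0,0.7,0,0,0,0,0,0.7,0,0,0,0,0,0.7,0,0,0,0,0,0.6,0,0,0,0,0,0,0,0,0]

```text
clock: 6.75
tool_pos: [0.448, -0.005, 0.1491]
eef_rot: [0.99, 0.14, -0.001, -0.0]
contact_force: [-0.2, 0.2, -1.3]
opening: 0.586
```

```bash
python3 look.py C; python3 - <<'E'
import cv2
a=cv2.imread("pics/Ctop.png");b=cv2.imread("pics/Cscene.png")
cv2.imwrite("pics/C2.png",cv2.hconcat([cv2.resize(x[100:360,150:450],(400,347)) for x in(a,b)]))
E
```

```text
t 6.75 pos [ 0.448  -0.005   0.1491] F [-0.2  0.2 -1.3] open 51.7 shift [-0.44  0.08  0.31] turn [-0.     0.001 -0.   ]
top jaw px [[290.6, 190.6], [279.2, 193.5]] ear px [[282.0, 194.6], [289.3, 192.7]]
 jaw side 1 42 xmax -18.4 ymean 17.6 range 8.1 26.2 ztop [93.2 98.4]
 jaw side -1 45 xmax -18.6 ymean -16.7 range -26.5 -3.7 ztop [ 94.1 105. ]
scene jaw px [[276.7, 173.9], [271.5, 181.1]] ear px [[274.0, 180.8], [277.4, 176.2]]
 jaw side 1 62 xmax -19.1 ymean 20.2 range 11.0 32.1 ztop [92.8 98.8]
 jaw side -1 55 xmax -19.4 ymean -11.7 range -23.1 -2.3 ztop [ 93.6 103.4]
```

View pics/C2.png

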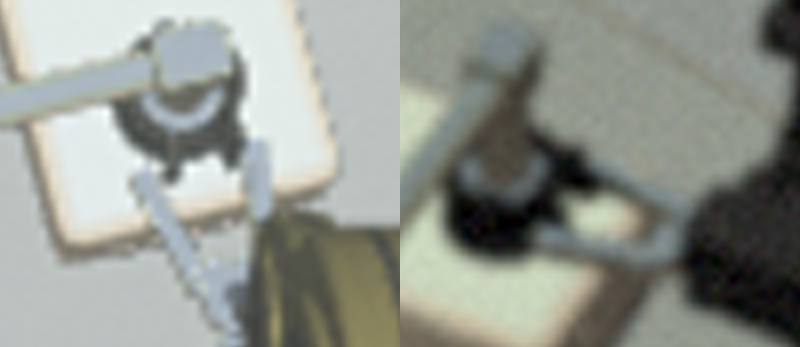

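The jaws straddle the ears at the right height. The top crop shows tips at (138,172) and (257,140), and ear ends at (175,180) and (235,165). I'll advance 3 mm, shift 1 mm sideways, then squeeze.

>>> carry_out:
  motion: [0.3,0.1,0,0,0,0,0,0,0,0,0,0]

```text
clock: 7.1
tool_pos: [0.452, -0.0051, 0.1499]
eef_rot: [0.99, 0.14, 0.001, 0.0]
contact_force: [0.4, -0.2, -1.1]
opening: 0.59
```

>>> carry_out:
  motion: [0,0,0,0,0,0,0,0,0,0,0,0,0,0,0,0,0,0,0,0,0,0,0,0]
  hand: 3.6

```text
clock: 7.6
tool_pos: [0.4499, -0.0054, 0.1495]
eef_rot: [0.99, 0.14, -0.002, 0.0]
contact_force: [-5.6, -0.7, -1.0]
opening: 0.411
```

>>> carry_out:
  motion: [0,0,0,0,0,0,0,0,0,0,0,0,0,0,0,0,0,0,0,0,0,0,0,0]
  hand: 3.0

```text
clock: 8.1
tool_pos: [0.4496, -0.0053, 0.1495]
eef_rot: [0.99, 0.14, -0.002, -0.0]
contact_force: [-5.5, -0.7, -1.3]
opening: 0.341
```

>>> carry_out:
  motion: [0,0,0,0,0,0,0,0,0,0,0,0,0,0,0,0,0,0,0,0,0,0,0,0]
  hand: 2.5

```text
clock: 8.6
tool_pos: [0.4489, -0.006, 0.1494]
eef_rot: [0.99, 0.139, -0.003, 0.0]
contact_force: [-6.8, -2.5, -0.4]
opening: 0.286
```

```bash
python3 look.py D; python3 - <<'E'
import cv2
a=cv2.imread("pics/Dtop.png");b=cv2.imread("pics/Dscene.png")
cv2.imwrite("pics/D2.png",cv2.hconcat([cv2.resize(x[100:360,150:450],(400,347)) for x in(a,b)]))
E
```

```text
t 8.6 pos [ 0.4489 -0.006   0.1494] F [-6.8 -2.5 -0.4] open 25.2 shift [-0.5  -0.04  0.34] turn [-0.     0.006 -0.002]
top jaw px [[291.0, 190.4], [279.6, 193.3]] ear px [[282.0, 194.6], [289.3, 192.7]]
 jaw side 1 48 xmax -18.3 ymean 8.5 range 1.2 14.8 ztop [ 94.6 101. ]
 jaw side -1 42 xmax -18.7 ymean -9.7 range -17.3 -0.6 ztop [ 94.4 106. ]
scene jaw px [[276.8, 173.7], [271.6, 180.9]] ear px [[274.0, 180.8], [277.4, 176.2]]
 jaw side 1 67 xmax -18.1 ymean 11.3 range 0.0 19.4 ztop [94.1 99.5]
 jaw side -1 36 xmax -23.5 ymean -6.5 range -13.3 -0.7 ztop [ 94.4 101.6]
```

View pics/D2.png

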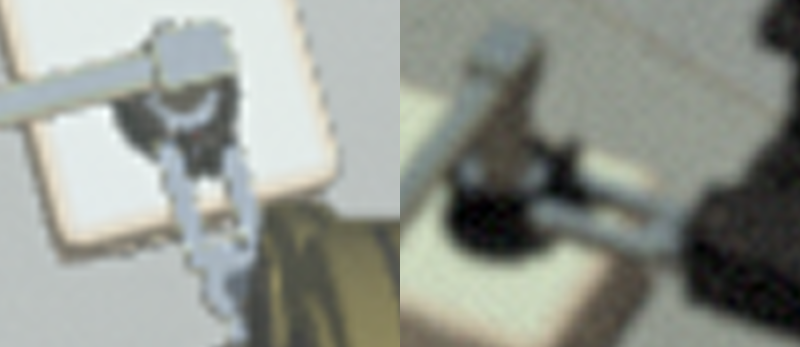

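The jaws are at about 13 mm, with the ears together between them. I'll release and check that the clip stays shut.

>>> carry_out:
  motion: [0,0,0,0,0,0,0,0,0,0,0,0,0,0,0,0,0,0,-0.4,0,0,0,0,0]
  hand: 5.2

```text
clock: 9.2
tool_pos: [0.4489, -0.0061, 0.1499]
eef_rot: [0.99, 0.14, 0.001, 0.0]
contact_force: [-0.2, -0.5, -2.0]
opening: 0.591
```

```bash
python3 look.py E; python3 - <<'E'
import cv2
a=cv2.imread("pics/Etop.png");b=cv2.imread("pics/Escene.png")
cv2.imwrite("pics/E2.png",cv2.hconcat([cv2.resize(x[100:360,150:450],(400,347)) for x in(a,b)]))
E
```

```text
t 9.2 pos [ 0.4489 -0.0061  0.1499] F [-0.2 -0.5 -2. ] open 52.1 shift [-0.49 -0.05  0.39] turn [ 0.001 -0.003 -0.   ]
top jaw px [[291.0, 190.2], [279.6, 193.1]] ear px [[282.0, 194.6], [289.3, 192.7]]
 jaw side 1 42 xmax -19.0 ymean 14.3 range 1.6 25.3 ztop [94.4 99.9]
 jaw side -1 44 xmax -18.5 ymean -16.1 range -27.6 -1.2 ztop [ 94.7 104.3]
scene jaw px [[276.7, 173.3], [271.5, 180.5]] ear px [[274.0, 180.8], [277.4, 176.2]]
 jaw side 1 64 xmax -18.1 ymean 15.2 range 0.3 28.1 ztop [ 93.8 100.5]
 jaw side -1 45 xmax -20.5 ymean -13.5 range -25.5 -0.5 ztop [ 93.5 102.9]
```

View pics/E2.png

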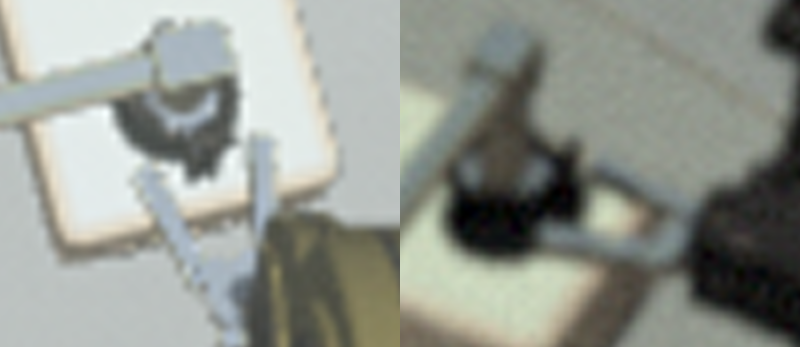

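The crop shows the ears meeting at about (203,170), roughly 12 mm wide with the jaws well apart, so the clip is shut. Now I'll lift, carry the pliers back and lay them down.

>>> carry_out:
  motion: [0,0,-1.5,0,0,0,0,0,-2.5,0,0,0,-0.5,0,-2,0,0,0,-1,3.5,0,0,0,0,-1,4.5,0,0,0,0,-1.5,5,0,0,0,0,-1,5,0,0,0,0,0,4,0,0,0,0]

```text
clock: 10.3
tool_pos: [0.4597, -0.2341, 0.2098]
eef_rot: [0.99, 0.139, -0.0, 0.0]
contact_force: [0.1, 0.5, -0.5]
opening: 0.592
```

```bash
python3 -c "
from go import *
to((.449,-.235,.068),.281)"
```

```text
t 10.3 pos [ 0.4597 -0.2341  0.2098] F [ 0.1  0.5 -0.5] open 52.1 shift [-1.04 -0.22 14.18] turn [ 0.001  0.001 -0.003]
```

>>> carry_out:
  motion: [0,0,3.5,0,0,0,0,0,4,0,0,0,0,0,3,0,0,0,0,0,1.5,0,0,0,0,0,1,0,0,0,0,0,0,0,0,0,0,0,0,0,0,0]

```text
clock: 11.18
tool_pos: [0.461, -0.2317, 0.0805]
eef_rot: [0.99, 0.14, 0.001, 0.0]
contact_force: [-0.4, -0.8, -0.9]
opening: 0.589
```

>>> carry_out:
  motion: [0,0,0.5,0,0,0,0,0,0.4,0,0,0,0,0,0.2,0,0,0,0,0,0,0,0,0]

```text
clock: 11.68
tool_pos: [0.4603, -0.2316, 0.0689]
eef_rot: [0.99, 0.14, -0.0, 0.0]
contact_force: [-1.6, 0.2, 2.3]
opening: 0.593
```

>>> carry_out:
  motion: [0,0,0,0,0,0,0,0,0,0,0,0,0,0,0,0,0,0]
  hand: 6.2

```text
clock: 12.05
tool_pos: [0.4608, -0.2315, 0.0687]
eef_rot: [0.99, 0.14, 0.0, 0.0]
contact_force: [0.5, -0.1, 0.8]
opening: 0.704
```

>>> carry_out:
  motion: [0,0,0,0,0,0,0,0,0,0,0,0,0,0,0,0,0,0,0,0,-2,0,0,0,0,0,-4,0,0,0,0,0,-5,0,0,0,0,0,-5,0,0,0,0,0,-3,0,0,0]
  hand: 8.8

```text
clock: 13.05
tool_pos: [0.4608, -0.2317, 0.2611]
eef_rot: [0.99, 0.14, 0.001, 0.001]
contact_force: [0.8, -0.6, -0.6]
opening: 0.996
```

```bash
python3 -c "
from go import *
to((.584,.034,.28),.281+np.pi/2)
to((.584,.034,.28),.281-np.pi/2)
print(monitor.get_state()['q'])
from fit import zmap
s=snapshot('scene');M=zmap(s);w=(M[...,0]>.38)&(M[...,0]<.6)&(M[...,1]>-.32)&(M[...,1]<-.12)&(M[...,2]<.05)&(M[...,2]>.009)
P=M[w];print(len(P),P.min(0).round(3),P.max(0).round(3))"
```

```text
t 13.05 pos [ 0.4608 -0.2317  0.2611] F [ 0.8 -0.6 -0.6] open 87.7 shift [ 19.2  -22.11  -1.89] turn [ 0.003 -0.    -1.571]
t 13.05 pos [ 0.4608 -0.2317  0.2611] F [ 0.8 -0.6 -0.6] open 87.7 shift [ 19.2  -22.11  -1.89] turn [-0.    -0.003  1.57 ]
[ 0.41853353  0.60631084 -0.06726273  1.94304516  0.0690677   0.59177954
 -0.9841722 ]
319 [ 0.425 -0.271  0.009] [ 0.576 -0.171  0.03 ]
```

>>> carry_out:
  motion: [0,0,-0.3,0,0,0.18,0,0,-0.3,0,0,0.18,0,0,-0.3,0,0,0.18,0,0,-0.3,0,0,0.18,0,0,-0.3,0,0,0.18,0,0,-0.3,0,0,0.18,0,0,0,0,0,0.18,0,0,0,0,0,0.18]

```text
clock: 14.1
tool_pos: [0.4602, -0.2313, 0.2763]
eef_rot: [0.835, -0.55, -0.0, 0.0]
contact_force: [0.3, 0.6, -0.5]
opening: 0.997
```

>>> carry_out:
  motion: [0,0,0,0,0,0.131,0,0,0,0,0,0]

```text
clock: 14.35
tool_pos: [0.4603, -0.2312, 0.2762]
eef_rot: [0.8, -0.601, -0.0, 0.0]
contact_force: [0.5, 0.0, -0.1]
opening: 1.001
```

```bash
python3 -c "
from go import *
to((.584,.034,.28),.281-np.pi/2)
print(monitor.get_state()['q'])
from fit import zmap
F=R.from_euler('z',.281).as_matrix()
for n in ('top','scene'):
  s=snapshot(n);L=(zmap(s)-np.array([.584,.033,0]))@F*1000
  w=(abs(L[...,0])<25)&(abs(L[...,1])<18)&(L[...,2]>150)&(L[...,2]<175)
  P=L[w];print(n,len(P),P.min(0).round(1),P.max(0).round(1),P.mean(0).round(1))
  w=(L[...,0]>-45)&(L[...,0]<-28)&(abs(L[...,1])<20)&(L[...,2]>84)&(L[...,2]<112)
  P=L[w];print(' ears y',np.sort(P[:,1]).round(0))
save(s,'G.png',(170,100,400,270),3.4)
"
```

```text
t 14.35 pos [ 0.4603 -0.2312  0.2762] F [ 0.5  0.  -0.1] open 88.2 shift [-22.02 -19.27  -0.4 ] turn [0.001 0.    0.001]
[ 0.12495624  0.62090308  0.41025442  1.94171294 -0.38820162  0.65741672
 -2.08105261]
top 84 [-10.2 -12.8 150.3] [ 11.2  17.7 163.7] [1.000e-01 2.300e+00 1.584e+02]
 ears y [-7. -4. -3. -3. -0.  2.  3.  3.  5.  5.]
scene 60 [ -9.9  -9.4 150.8] [ 13.   17.6 162. ] [-1.000e-01  5.900e+00  1.578e+02]
 ears y [-2. -1. -0.  3.  4.  4.  6.  7.  7.  8.  9. 10.]
```

View pics/G.png

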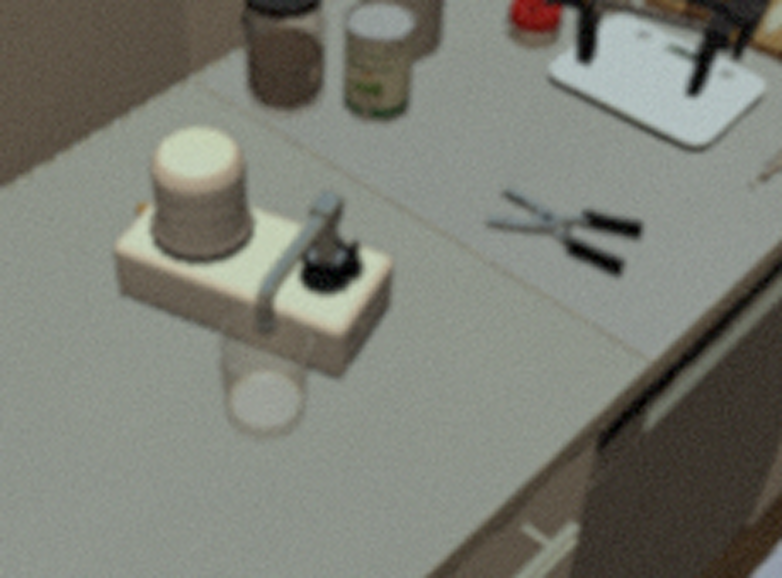

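The clip is shut and the pliers lie flat at about (555,230) in the crop, well clear. Joint 7 is heading towards its limit, so I'll take the other half-turn (the same grasp).

>>> carry_out:
  motion: [0,0,0,0,0,-0.183,0,0,0,0,0,-0.183,0,0,0,0,0,-0.183,0,0,0,0,0,-0.183,0,0,0,0,0,-0.183,0,0,0,0,0,-0.183,0,0,0,0,0,-0.183,0,0,0,0,0,-0.183]

```text
clock: 15.45
tool_pos: [0.4604, -0.2316, 0.2768]
eef_rot: [0.996, 0.091, 0.0, 0.0]
contact_force: [-0.5, -0.3, 0.2]
opening: 0.996
```

>>> carry_out:
  motion: [0,0,0,0,0,-0.183,0,0,0,0,0,-0.183,0,0,0,0,0,-0.183,0,0,0,0,0,-0.183,0,0,0,0,0,-0.183,0,0,0,0,0,-0.183,0,0,0,0,0,-0.183,0,0,0,0,0,-0.183]

```text
clock: 16.45
tool_pos: [0.4604, -0.2318, 0.2768]
eef_rot: [0.68, 0.733, 0.0, 0.0]
contact_force: [0.5, -0.9, 0.1]
opening: 0.997
```

>>> carry_out:
  motion: [0,0,0,0,0,-0.183,0,0,0,0,0,-0.02,0,0,0,0,0,0]

```text
clock: 16.82
tool_pos: [0.4605, -0.2316, 0.2767]
eef_rot: [0.606, 0.795, 0.0, 0.0]
contact_force: [0.4, -0.3, 0.2]
opening: 0.997
```

```bash
python3 -c "
from go import *
to((.584,.033,.28),.281+np.pi/2)
print(monitor.get_state()['q'])"
```

```text
t 16.82 pos [ 0.4605 -0.2316  0.2767] F [ 0.4 -0.3  0.2] open 87.8 shift [22.25 18.91 -0.32] turn [ 0.     0.    -0.013]
[ 0.70485094  0.62397983 -0.52947877  1.91156098  0.45959345  0.72778559
  0.17526974]
```

>>> carry_out:
  motion: [3.7,3.15,0,0,0,-0.013,3.7,3.15,0,0,0,0,3.7,3.15,0,0,0,0,3.7,3.15,0,0,0,0,3.7,3.15,0,0,0,0,3.7,3.15,0,0,0,0,0,0,0,0,0,0,0,0,0,0,0,0]

```text
clock: 17.82
tool_pos: [0.5802, 0.0336, 0.2765]
eef_rot: [0.601, 0.799, -0.001, 0.0]
contact_force: [-1.2, -0.6, -0.7]
opening: 1.002
```

```bash
python3 -c "
from go import *
to((.584,.033,.195),.281+np.pi/2)
print(monitor.get_state()['q'])"
```

```text
t 17.82 pos [0.5802 0.0336 0.2765] F [-1.2 -0.6 -0.7] open 88.3 shift [-0.15  0.35  8.15] turn [-0.001  0.001  0.001]
[ 0.14593937  0.69699772 -0.49108861  1.71971583  0.42311132  0.83317002
 -0.25557446]
```

>>> carry_out:
  motion: [-0.15,0.35,2,0,0,0,0,0,2.5,0,0,0,0,0,2,0,0,0,0,0,1.5,0,0,0,0,0,0,0,0,0]

```text
clock: 18.45
tool_pos: [0.5835, 0.0328, 0.1952]
eef_rot: [0.601, 0.799, -0.001, -0.001]
contact_force: [-0.4, 0.2, 0.3]
opening: 0.999
```

```bash
python3 -c "
from go import *
to((.584,.033,.195),.281+np.pi/2)"
```

```text
t 18.45 pos [0.5835 0.0328 0.1952] F [-0.4  0.2  0.3] open 88.0 shift [0.01 0.05 0.02] turn [-0.003  0.     0.001]
```

>>> carry_out:
  motion: [0,0,0,0,0,0,0,0,0,0,0,0,0,0,0,0,0,0,0,0,0,0,0,0,0,0,0,0,0,0,0,0,0,0,0,0]
  hand: 1.5
  grip_force: 40

```text
clock: 19.2
tool_pos: [0.5844, 0.0338, 0.1968]
eef_rot: [0.6, 0.8, -0.0, 0.0]
contact_force: [-0.0, 0.2, -0.1]
opening: 0.345
```

>>> carry_out:
  motion: [0,0,-0.1,0,0,0,0,0,-0.1,0,0,0,0,0,0,0,0,0]

```text
clock: 19.58
tool_pos: [0.5859, 0.0343, 0.1991]
eef_rot: [0.6, 0.8, 0.002, 0.001]
contact_force: [5.0, 0.4, -3.5]
opening: 0.246
```

>>> carry_out:
  motion: [0,0,0,0,0,0,0,0,0,0,0,0]

```text
clock: 19.82
tool_pos: [0.5859, 0.0342, 0.199]
eef_rot: [0.6, 0.8, 0.002, 0.001]
contact_force: [5.9, 1.5, -3.1]
opening: 0.245
```

>>> carry_out:
  motion: [0,0.2,-0.1,0,0,0,0,0,0,0,0,0]

```text
clock: 20.08
tool_pos: [0.5863, 0.0343, 0.1995]
eef_rot: [0.6, 0.8, 0.0, -0.0]
contact_force: [3.0, 1.3, -4.0]
opening: 0.244
```

>>> carry_out:
  motion: [0,0,-0.1,0,0,0,0,0,0,0,0,0]

```text
clock: 20.32
tool_pos: [0.5863, 0.0344, 0.2005]
eef_rot: [0.6, 0.8, 0.0, -0.0]
contact_force: [4.0, 0.3, -6.1]
opening: 0.245
```

About 2 N per mm, so another 2 mm.

>>> carry_out:
  motion: [0,0.1,-0.1,0,0,0,0,0,-0.1,0,0,0,0,0,0,0,0,0]

```text
clock: 20.7
tool_pos: [0.5866, 0.0344, 0.2022]
eef_rot: [0.6, 0.8, -0.001, -0.001]
contact_force: [2.8, 1.2, -10.7]
opening: 0.244
```

>>> carry_out:
  motion: [0,0,0,0,0,0,0,0,0,0,0,0,0,0,0,0,0,0,0,0,0,0,0,0,0,0,0,0,0,0,0,0,0,0,0,0]

```text
clock: 21.45
tool_pos: [0.5866, 0.0344, 0.2025]
eef_rot: [0.6, 0.8, -0.001, -0.0]
contact_force: [-0.8, 0.6, -11.5]
opening: 0.247
```

>>> carry_out:
  motion: [0,0,0.2,0,0,0,0,0,0.2,0,0,0,0,0,0.1,0,0,0,0,0,0,0,0,0]

```text
clock: 21.95
tool_pos: [0.5868, 0.0344, 0.1981]
eef_rot: [0.6, 0.8, -0.001, -0.0]
contact_force: [-5.1, -0.5, -0.7]
opening: 0.245
```

>>> carry_out:
  motion: [0,0,0,0,0,0,0,0,0,0,0,0,0,0,0,0,0,0,0,0,0,0,0,0]
  hand: 5

```text
clock: 22.45
tool_pos: [0.5877, 0.0347, 0.198]
eef_rot: [0.6, 0.8, 0.0, 0.0]
contact_force: [-0.3, -0.4, -0.3]
opening: 0.566
```

>>> carry_out:
  motion: [0,0,0,0,0,0,0,0,-1.5,0,0,0,0,0,-3,0,0,0,0,0,-4,0,0,0,-3,-2,0,0,0,0,-4,-3,0,0,0,0,-4,-3,0,0,0,0,-4,-3,0,0,0,0]

```text
clock: 23.45
tool_pos: [0.5231, -0.1415, 0.2839]
eef_rot: [0.6, 0.8, 0.0, 0.001]
contact_force: [0.7, -0.1, -0.1]
opening: 0.571
```

```bash
python3 -c "
from go import *
from fit import zmap
to((.45,-.1,.28),.281+np.pi/2)
F=R.from_euler('z',.281).as_matrix()
for n in ('top','scene'):
  s=snapshot(n);L=(zmap(s)-np.array([.584,.033,0]))@F*1000
  w=(abs(L[...,0])<25)&(abs(L[...,1])<18)&(L[...,2]>150)&(L[...,2]<175)
  P=L[w];print(n,len(P),P.mean(0).round(1))
  w=(L[...,0]>-45)&(L[...,0]<-28)&(abs(L[...,1])<20)&(L[...,2]>84)&(L[...,2]<112)
  P=L[w];print(' ears y',np.sort(P[:,1]).round(0))
save(s,'H.png',(170,100,400,270),3.4)
"
```

```text
t 23.45 pos [ 0.5231 -0.1415  0.2839] F [ 0.7 -0.1 -0.1] open 50.3 shift [ 6.03 -5.86  0.37] turn [0.001 0.001 0.002]
top 83 [1.000e-01 2.100e+00 1.582e+02]
 ears y [-7. -4. -3. -2. -1.  2.  3.  3.  5.  5.]
scene 63 [ -0.3   6.8 158. ]
 ears y [-4. -3. -1. -0. -0.  1.  4.  5.  6.  7.  7.  8.  8. 11. 11.]
```

View pics/H.png

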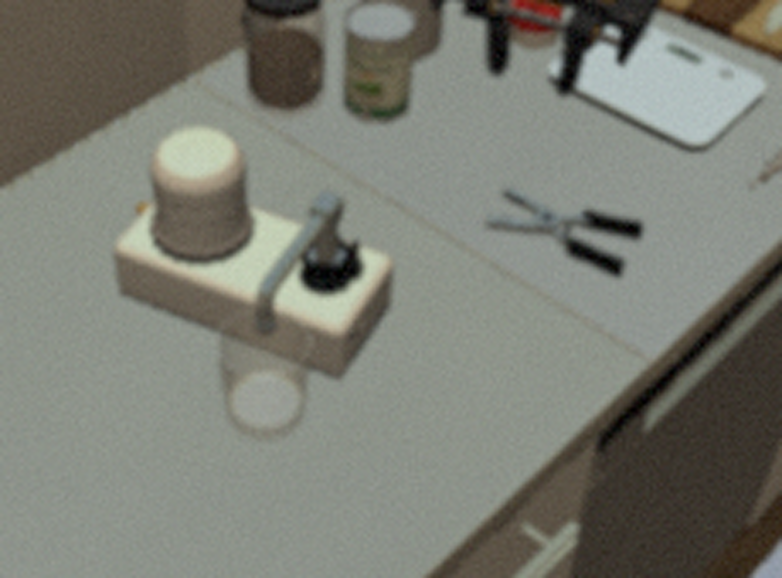

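The spout elbow is at (325,205), the shut clip at (330,270) and the pliers lie flat at (555,230). The arm touches nothing, so I'll hand in.

```bash
python3 -c "
from h import *
print(workorder.finish_job())"
```

```text
the job is handed in; nothing more can be done
None
```

The job is done and handed in at about 23.5 s on the robot's clock; no verdict was reported.

- **Clip:** I squeezed the ears with the pliers until the jaws were about 13 mm apart, with the fingers only on the handles. After release the ears stayed together, about 12 mm wide in the top view. The top view still showed them shut after the pull. The side camera's ear readings were wider and off to one side, so I relied on the top view.
- **Pliers:** They lie flat, about 14 cm from the filter by estimate, near where they started.
- **Pull test:** I gripped the elbow and pulled up, reading 10.7 N and then 11.5 N about 0.75 s later. The highest reading at the end of any move was 11.5 N. The joint gave about 5 mm, as the rubber bush allows, and returned to its old height, with the elbow top reading 158 mm before and after.

**Side loads:**
- Up to about 7 N pushed back along the pliers during the squeeze.
- Up to 6 N sideways acted during the elbow grip. It came from the gripper being about 2 mm off centre, and I eased it off while pulling.

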